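Hang the wash basket of boards on the drain stand

TASK

Hang the wire wash basket with its two circuit boards up to drain on the drain stand: bring its handle in over the upturned tips of both hooks, one hook on each side of the blue grip, and lower it gently into the dips, so that it hangs level and at rest. Keep the basket upright all the way, do not drop it, bang it or press it hard on the stand, and leave the other things on the bench where they are.

Things in the scene. Friction and masses are not known exactly. Their poses are not given: they have to be found in the camera images.
- basket: Loose stainless wire basket on the bench, 154 mm along its y, 104 mm along its x, rim 56 mm high, about 0.4 kg, with two circuit boards fixed upright in it (tops 58 mm above the underside). A stiff welded bail handle of 6 mm wire stands over its middle (plane x = 0), legs at y = -77 and +77 mm. Origin: centre of the underside, z up. A half turn about z changes nothing.
- handle (a point): Centre of the basket's handle bar, 135 mm above the basket's underside; axes as the basket's. The bar is straight along y from -62 to +62 mm; its middle, y = -26 to +26 mm, is a blue plastic grip 16 mm thick, the place to pinch.
- stand: Drain stand bolted to the bench: dark base plate 215 x 180 mm, white drip tray (26 mm high), steel post at x = +88 mm with a cross bar on top, from which two parallel steel hooks (8 mm bars) run towards -x at y = -42 and +42 mm, their open ends roughly towards the robot. Nothing is between the hooks but the cross bar at their back. Origin: on the bench straight below the hooks' dips.
- seat (a point): Where the handle bar's centre lies when hung: midway between the dips of the two hooks, 232 mm above the bench; axes as the stand's (hung bar along y, hooks open towards -x). The dips are flat over x = -10 to +10 mm, hooks' underside there 221 mm above the bench; behind, up to the cross bar, the hooks are 11 mm higher.
- tip (a point): Midway between the red upturned tips of the two hooks, 25 mm in front (-x) of the dips; the tips' tops are 249 mm above the bench, 17 mm above the seat point.
- flux_bottle: Bystander: white bottle with a red cap, 52 mm across, 105 mm high; origin centre of underside.
- cutters: Bystander: side cutters with red handles lying on the bench, 130 mm long along x, 13 mm high; origin on the bench under their middle.
- boards: Bystander: loose stack of four populated circuit boards, 156 mm along its y, 106 mm along its x, 55 mm high; origin centre of underside. (Fixed things, all under 0.22 m high, stand along the far and outer edges of the bench.)

How it is judged:
By the outcome, as a careful person would: the job done as asked, in the order asked, and still so for the second after the job is handed in, with the robot touching nothing.
It also fails if it takes over 64 s, if anything falls off the work surface, if the arm or the gripper's body presses on something with over 40 N, if the wrist force passes 120 N, or if a joint passes its speed limit or range.

ROBOT

A 6-joint arm with a two-finger parallel gripper is mounted at the origin on the work surface. World frame = base frame: x ahead of the robot, y to its left, z up, the work surface at z = 0. Lengths are in m, angles in rad, forces in N, time in s.
With the tool pointing down it reaches from about 0.35 to 0.775 m from the base axis. Payload 7.3 kg.
Tool frame: the origin (TCP) lies midway between the tips of the shut fingers; the grasp point (between the pads) lies 19 mm behind it (tcp_to_grasp is the distance from the TCP to the grasp point, in m); z points along the fingers, y is the line along which they close (so a half turn about z gives the same grasp; the last joint's range is limited). The gripper opens to 92 mm and grips with 3 to 60 N. Pads are 19 mm wide; open, the fingers measure 130 mm over their backs; the gripper's body (75 mm by 190 mm) begins 47 mm behind the grasp point.
Start: joints at [1.094, 0.342, 1.524, -0, 1.275, -0.146], TCP at [0.171, 0.497, 0.194] pointing down, gripper open.
Joint ranges: [-2.53, 2.53], [-0.77, 2.02], [0.04, 2.7], [-1, 4.14], [0.28, 2.66], [-3.11, 3.11]. Speed limits (rad/s): [2.57, 2.57, 3.14, 3.14, 3.14, 3.14].

INTERFACE

Orientations are given as [roll, pitch, yaw] about the fixed x, y, z axes, in that order (R = Rz(yaw) Ry(pitch) Rx(roll)).
In Python, from cell import observe, read_camera, calibration, hand_in, tcp_to_grasp gives the robot as it stands.
- The arm moves only by the tool send_rows, never from a script. Its argument "targets" is a list of rows, each a list of 5 numbers: the opening, from 0 (shut) to 1 (fully open), then the shift along the world's x, y, z in m, then the turn about the world's z in rad. A call has 1 to 5 rows; each row shifts and turns the commanded pose from where the row before left it; what a row does not reach is not made up. A row lasts 1/10 s, in which the tool goes at most 50 mm and 8.59 degrees, less where a joint would pass 70% of its speed; a pose out of reach is approached as far as the arm can. A call is refused whole if a number of a shift passes 0.05 or a number of a turn 0.15, either way. A call with a gripper value outside its range is refused whole. The fingers move at their own pace and stop on an object; "grip_force" is the grip in N (left out, the last holds). Time passes only in rows, so rows that do not move let the fingers close. It gives the time, the measured TCP pose, the force, the opening and the grip force at its end, in the units of the state.
- observe(): the state, without advancing time (a new reading comes with each control period).
- read_camera(name): name is "scene" or "top" or "wrist"; returns (picture, depth): 480x640x3 uint8, red, green, blue; 480x640 float32, m along the optical axis (not along the pixel's ray), 0 where there is no reading.
- calibration(name): a dict with "intrinsics" (3x3 intrinsics, pixels), "world_to_cam" (4x4, takes a point from world to camera coordinates); the wrist camera has in their place "hand_eye" (4x4, takes a point from camera to tool coordinates, whose origin is the TCP and whose axes are the flange's). Camera axes: x right, y up, looking along -z (the intrinsics and any distortion apply to the point x, -y, -z); pixel columns grow to the right and rows downward; lengths in m; the calibration is good to about 2 mm. A picture is of the moment at which its call begins: read the wrist's pose just before it. calibration takes no time and is no camera call.
- hand_in(): hands the job in; it is judged then, once.
The state is a dict: "time": time; "qpos": joint angles; "qvel": joint speeds; "joint_efforts": joint torques, N m; "tool_pos": TCP position; "tool_rot": TCP orientation; "contact_force": force on the tool from outside, world axes, zero at the start; "torque": the same for the moment, N m; "opening": finger opening in m; "grip_force": force on a finger pad.
Only numpy, scipy, OpenCV 4.12 (cv2) and the standard library are available. Lean on these libraries where they do the work, as an engineer would, in place of code of your own. Each camera call takes 0.05 s, during which the arm holds its last target. There are 200 camera calls.

## Working session

There is one attempt and no reset: what is moved stays moved. The work goes in short steps, Python scripts to look and compute and a tool call to move; the robot and the scene stay as the last step left them, time stands still between calls to the robot, and variables do not carry over. Pictures are saved under pics/ and viewed, at most 10 in all, crops included, and the job is handed in when it is done.

Besides the shell and the picture viewer there is one more tool, called after "Emit:" as name([rows], argument=value, ...), one row to a line, values as JSON. send_rows: Moves the arm, as the interface text tells. Its arguments: {"type":"object","properties":{"targets":{"type":"array","items":{"type":"array","items":{"type":"number"}}},"grip_force":{"type":"number"}},"required":["targets"]}

```bash
mkdir -p pics; ls
python3 - <<'E'
from cell import *
import cv2,numpy as np
print(observe())
ims=[]
for n in("scene","top"):
    p,d=read_camera(n); np.savez(n+".npz",p=p,d=d); cv2.imwrite(f"pics/{n}0.png",p[:,:,::-1])
    c=calibration(n); print(n,{k:np.round(v,3).tolist() if not isinstance(v,str) else v for k,v in c.items()})
print(tcp_to_grasp, calibration("wrist"))
E
```

```text
pics
{'time': 0.0, 'qpos': array([ 1.09401606e+00,  3.42764817e-01,  1.52501735e+00, -8.51495188e-06,
        1.27539499e+00, -1.46001359e-01]), 'qvel': array([-0.0002683 ,  0.00032055, -0.00101423, -0.00115945, -0.00057083,
        0.00142734]), 'joint_efforts': array([ 5.87968734e-04, -4.31235480e+01, -2.44225377e+01,  7.18339370e-02,
        5.57885470e-02, -1.25299903e-04]), 'tool_pos': array([0.17027933, 0.49613437, 0.19342304]), 'tool_rot': array([-3.14002383e+00, -2.22461860e-04,  2.81081606e+00]), 'contact_force': array([ 0.85975232, -0.3289844 ,  0.5996781 ]), 'torque': array([0.01579043, 0.01811956, 0.00410368]), 'grip_force': 0.0, 'opening': 0.09163784258711934}
scene {'intrinsics': [[584.793, 0.0, 313.76], [0.0, 584.793, 242.804], [0.0, 0.0, 1.0]], 'world_to_cam': [[-0.348, 0.938, -0.016, 0.207], [-0.774, -0.278, 0.569, 0.339], [0.529, 0.21, 0.822, -1.588], [0.0, 0.0, 0.0, 1.0]]}
top {'intrinsics': [[461.274, 0.0, 324.062], [0.0, 461.274, 237.363], [0.0, 0.0, 1.0]], 'world_to_cam': [[0.002, -1.0, -0.004, -0.004], [0.988, 0.001, 0.152, -0.603], [-0.152, -0.004, 0.988, -1.061], [0.0, 0.0, 0.0, 1.0]]}
0.0188 {'intrinsics': array([[396.41803143,   0.        , 317.55209101],
       [  0.        , 396.41803143, 238.53848216],
       [  0.        ,   0.        ,   1.        ]]), 'hand_eye': array([[-1.27637924e-03,  9.60377630e-01,  2.78699084e-01,
         7.51355507e-02],
       [ 9.99998188e-01,  8.32187824e-04,  1.71210595e-03,
         1.83147322e-04],
       [ 1.41233827e-03,  2.78700764e-01, -9.60376952e-01,
        -1.89868722e-01],
       [ 0.00000000e+00,  0.00000000e+00,  0.00000000e+00,
         1.00000000e+00]])}
```

View pics/scene0.png

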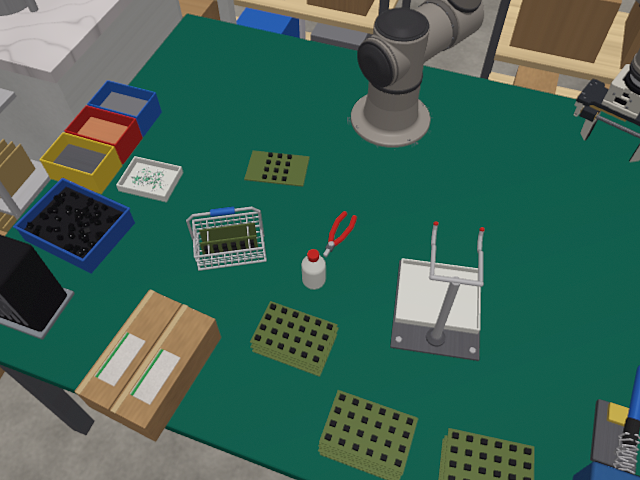

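View pics/top0.png

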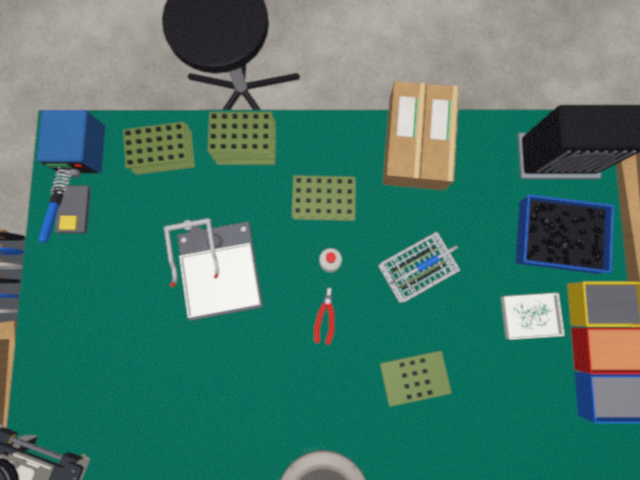

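The scene view shows the blue grip near (222,212) and the red hook tips near (436,223) and (482,229). The top view shows the grip near (428,263) and the tips near (172,285) and (216,275). I'll measure both.

```bash
cat > h.py <<'E'
import numpy as np,cv2
from cell import *
def cam(n):
    c=calibration(n);K=np.array(c["intrinsics"])
    if n!="wrist": return K,np.linalg.inv(np.array(c["world_to_cam"]))
    from scipy.spatial.transform import Rotation as R
    s=observe();T=np.eye(4);T[:3,:3]=R.from_euler("xyz",s["tool_rot"]).as_matrix();T[:3,3]=s["tool_pos"]
    return K,T@np.array(c["hand_eye"])
def rays(uv,K,C):
    uv=np.atleast_2d(uv).astype(float)
    v=np.c_[(uv[:,0]-K[0,2])/K[0,0],-(uv[:,1]-K[1,2])/K[1,1],-np.ones(len(uv))]
    return C[:3,3],v@C[:3,:3].T
def plane(uv,z,K,C):
    o,v=rays(uv,K,C);return o+v*((z-o[2])/v[:,2])[:,None]
def cloud(d,K,C):
    r,c=np.nonzero(d>0);o,v=rays(np.c_[c,r],K,C);P=np.full(d.shape+(3,),np.nan);P[r,c]=o+v*d[r,c][:,None];return P
def tri(o1,v1,o2,v2):
    A=np.c_[v1,-v2];t=np.linalg.lstsq(A,o2-o1,rcond=None)[0];a=o1+v1*t[0];b=o2+v2*t[1];return (a+b)/2,np.linalg.norm(a-b)
def blobs(m,amin=5):
    n,l,s,c=cv2.connectedComponentsWithStats(m.astype(np.uint8));return [(c[i],s[i,4],l==i) for i in range(1,n) if s[i,4]>=amin]
def masks(p):
    h=cv2.cvtColor(p,cv2.COLOR_RGB2HSV);H,S,V=[h[...,i] for i in range(3)]
    return (H>100)&(H<125)&(S>130)&(V>60),((H<8)|(H>172))&(S>130)&(V>60)
E
python3 - <<'E'
from h import *
B={"scene":(180,195,265,225),"top":(405,245,460,280)}
Rd={"scene":(425,215,495,240),"top":(160,265,230,295)}
out={}
for n in B:
    f=np.load(n+".npz");p,d=f["p"],f["d"];K,C=cam(n);b,r=masks(p);P=cloud(d,K,C)
    for k,m,bx,z in(("blue",b,B[n],.135),("red",r,Rd[n],.245)):
        w=np.zeros_like(m);w[bx[1]:bx[3],bx[0]:bx[2]]=1;m=m&w
        for c,a,l in sorted(blobs(m,4),key=lambda t:t[0][0]):
            Q=P[l];Q=Q[~np.isnan(Q[:,0])]
            print(n,k,c.round(1),a,"plane",plane(c,z,K,C)[0].round(4),"depth med",np.median(Q,0).round(4))
            out.setdefault((n,k),[]).append(rays(c,K,C))
            if k=="blue":
                ys,xs=np.nonzero(l);W=plane(np.c_[xs,ys],z,K,C)[:,:2]
                print("  rect",cv2.minAreaRect(W.astype(np.float32)))
    if n=="top":
        for nm,(x0,y0,x1,y1),zl,zh in(("basket",(365,220,470,310),.03,.07),("tray",(165,210,275,330),.015,.035),("hooks",(150,205,230,300),.2,.27)):
            Q=P[y0:y1,x0:x1].reshape(-1,3);Q=Q[(Q[:,2]>zl)&(Q[:,2]<zh)]
            print(nm,len(Q),Q.mean(0).round(4),cv2.minAreaRect(Q[:,:2].astype(np.float32)))
for k in("blue","red"):
    for a in out["scene",k]:
        for b in out["top",k]: print(k,tri(a[0],a[1][0],b[0],b[1][0]))
E
```

```text
scene blue [221.9 211.2] 177 plane [ 0.532  -0.2297  0.135 ] depth med [ 0.5349 -0.2271  0.1412]
  rect ((0.532000720500946, -0.22981993854045868), (0.02001434937119484, 0.05095415562391281), 29.9951229095459)
scene red [435.4 222.9] 16 plane [0.4957 0.2069 0.245 ] depth med [0.4976 0.207  0.2473]
scene red [481.6 228.6] 15 plane [0.48   0.2895 0.245 ] depth med [0.4828 0.2894 0.2469]
top blue [427.6 262.8] 165 plane [ 0.5331 -0.2299  0.135 ] depth med [ 0.532  -0.2293  0.1419]
  rect ((0.5333825945854187, -0.23023611307144165), (0.016329824924468994, 0.05255449190735817), 29.43227195739746)
top red [172.5 284.3] 14 plane [0.4796 0.2896 0.245 ] depth med [0.4799 0.2884 0.2476]
top red [215.5 275.5] 4 plane [0.4967 0.2069 0.245 ] depth med [0.4964 0.2057 0.2493]
basket 996 [ 0.5313 -0.2303  0.0523] ((0.5315530896186829, -0.2286304086446762), (0.10515423119068146, 0.15745040774345398), 29.04175567626953)
tray 718 [0.5177 0.2549 0.022 ] ((0.5233076810836792, 0.2543593943119049), (0.19346657395362854, 0.1735924482345581), 10.86754035949707)
hooks 774 [0.5604 0.2611 0.2371] ((0.5453147888183594, 0.2580716907978058), (0.12545831501483917, 0.0926709845662117), 10.634931564331055)
blue (array([ 0.5328746 , -0.22936327,  0.13625303]), np.float64(0.0005376615040519236))
red (array([0.49288544, 0.24227195, 0.27175861]), np.float64(0.07907133659696691))
red (array([0.49660938, 0.20678154, 0.24611632]), np.float64(0.0003828263374958478))
red (array([0.47964216, 0.28962989, 0.24461195]), np.float64(0.00017329708800295786))
red (array([0.4898723 , 0.24994798, 0.23854853]), np.float64(0.08236017843296027))
```

Emit:
send_rows([
  [1,0.018,-0.0363,0.0015,-0.0365],
  [1,0.018,-0.0363,0.0015,-0.0365],
  [1,0.018,-0.0363,0.0015,-0.0365],
  [1,0.018,-0.0363,0.0015,-0.0365],
  [1,0.018,-0.0363,0.0015,-0.0365],
])

```text
time: 0.6
tool_pos: [0.2607, 0.3135, 0.2014]
tool_rot: [-3.141, -0.0, 2.627]
contact_force: [0.8, 0.0, 0.8]
opening: 0.0917
grip_force: 0.0
```

Emit:
send_rows([
  [1,0.018,-0.0363,0.0015,-0.0365],
  [1,0.018,-0.0363,0.0015,-0.0365],
  [1,0.018,-0.0363,0.0015,-0.0365],
  [1,0.018,-0.0363,0.0015,-0.0365],
  [1,0.018,-0.0363,0.0015,-0.0365],
])

```text
time: 1.1
tool_pos: [0.3507, 0.132, 0.2091]
tool_rot: [3.141, -0.0, 2.444]
contact_force: [1.1, 0.4, -0.8]
opening: 0.0915
grip_force: 0.0
```

Emit:
send_rows([
  [1,0.018,-0.0363,0.0015,-0.0365],
  [1,0.018,-0.0363,0.0015,-0.0365],
  [1,0.018,-0.0363,0.0015,-0.0365],
  [1,0.018,-0.0363,0.0015,-0.0365],
  [1,0.018,-0.0363,0.0015,-0.0365],
])

```text
time: 1.6
tool_pos: [0.4408, -0.0496, 0.2165]
tool_rot: [-3.142, -0.0, 2.261]
contact_force: [0.7, 0.3, -0.2]
opening: 0.0917
grip_force: 0.0
```

Emit:
send_rows([
  [1,0.018,-0.0363,0.0015,-0.0365],
  [1,0.018,-0.0363,0.0015,-0.0365],
  [1,0.018,-0.0363,0.0015,-0.0365],
  [1,0.018,-0.0363,0.0015,-0.0365],
  [1,0.018,-0.0363,0.0015,-0.0365],
])

```text
time: 2.1
tool_pos: [0.5308, -0.2309, 0.2237]
tool_rot: [-3.141, -0.001, 2.079]
contact_force: [1.2, -0.0, 1.0]
opening: 0.0916
grip_force: 0.0
```

Emit:
send_rows([
  [1,0,0,0,0],
  [1,0,0,0,0],
  [1,0,0,0,0],
])

```text
time: 2.4
tool_pos: [0.53, -0.2284, 0.2238]
tool_rot: [-3.141, -0.001, 2.082]
contact_force: [-0.1, 0.1, -0.6]
opening: 0.092
grip_force: 0.0
```

Run:
```python
from h import *
K,C=cam("wrist");p,d=read_camera("wrist");cv2.imwrite("pics/w1.png",p[:,:,::-1])
s=observe();print(s["tool_pos"].round(4),s["tool_rot"].round(4),s["contact_force"].round(2))
b,r=masks(p)
for c,a,l in blobs(b,300):
    ys,xs=np.nonzero(l);W=plane(np.c_[xs,ys],.135,K,C)[:,:2]
    print(c.round(1),a,plane(c,.137,K,C)[0].round(4),cv2.minAreaRect(W.astype(np.float32)))
```

```text
[ 0.5301 -0.2283  0.2242] [-3.1415e+00 -6.0000e-04  2.0820e+00] [-0.33  0.31  0.03]
[319.6 232.2] 1489 [ 0.5313 -0.2282  0.137 ] ((0.5321179628372192, -0.22941957414150238), (0.01568908989429474, 0.05374787002801895), 28.847332000732422)
[238.4 401.6] 1316 [ 0.5437 -0.3874  0.137 ] ((0.5443800091743469, -0.3835563063621521), (0.06376074254512787, 0.031076546758413315), 30.43584442138672)
```

View pics/w1.png

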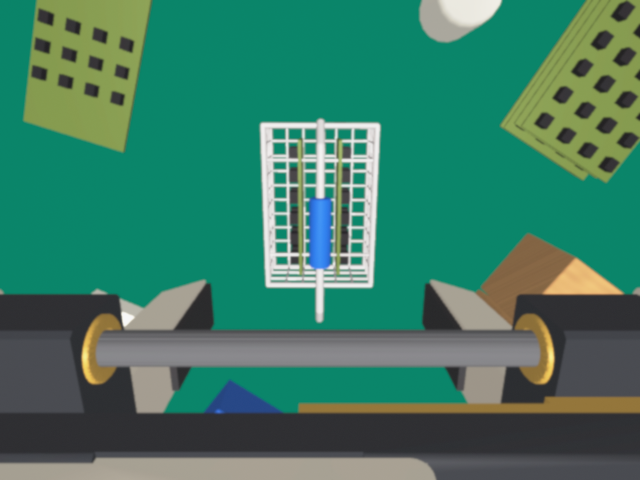

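The wrist view shows the blue grip at (320,232), with the bar running straight up the picture, so the tool is aligned with it. I'll go down and pinch.

Emit:
send_rows([
  [1,0.002,-0.001,-0.027,0],
  [1,0,0,-0.027,0],
  [1,0,0,-0.027,0],
  [1,0,0,-0.017,0],
  [1,0,0,-0.01,0],
])

```text
time: 2.95
tool_pos: [0.5317, -0.2289, 0.1151]
tool_rot: [-3.141, -0.002, 2.082]
contact_force: [0.3, 0.2, 0.5]
opening: 0.0919
grip_force: 0.0
```

Emit:
send_rows([
  [1,0,0,0,0],
  [0.3,0,0,0,0],
  [0.3,0,0,0,0],
  [0.3,0,0,0,0],
  [0.3,0,0,0,0],
], grip_force=30)

```text
time: 3.45
tool_pos: [0.5328, -0.2306, 0.1168]
tool_rot: [3.141, 0.001, 2.081]
contact_force: [0.6, -0.1, 0.1]
opening: 0.0644
grip_force: 0.0
```

Emit:
send_rows([
  [0,0,0,0,0],
  [0,0,0,0,0],
  [0,0,0,0,0],
  [0,0,0,0,0],
  [0,0,0,0,0],
])

```text
time: 3.95
tool_pos: [0.5325, -0.2305, 0.1161]
tool_rot: [3.141, -0.0, 2.081]
contact_force: [-0.5, -0.6, 0.2]
opening: 0.0245
grip_force: 0.0
```

Emit:
send_rows([
  [0,0,0,0,0],
  [0,0,0,0,0],
  [0,0,0,0,0],
  [0,0,0,0,0],
], grip_force=35)

```text
time: 4.35
tool_pos: [0.5325, -0.2304, 0.1161]
tool_rot: [3.141, 0.0, 2.081]
contact_force: [0.2, -0.1, 0.3]
opening: 0.0006
grip_force: 0.0
```

Emit:
send_rows([
  [0,0,0,0.004,0],
  [0,0,0,0.008,0],
  [0,0,0,0.012,0],
  [0,0,0,0.012,0],
  [0,0,0,0.004,0],
])

```text
time: 4.85
tool_pos: [0.5334, -0.231, 0.1585]
tool_rot: [3.14, 0.003, 2.081]
contact_force: [0.2, -0.1, -0.1]
opening: 0.0004
grip_force: 0.0
```

Emit:
send_rows([
  [0,0,0,0,0],
  [0,0,0,0,0],
])

```text
time: 5.05
tool_pos: [0.5324, -0.2304, 0.1561]
tool_rot: [3.142, -0.0, 2.081]
contact_force: [-0.4, -1.0, -0.8]
opening: 0.0004
grip_force: 0.0
```

Run:
```python
from h import *
s=observe();print(s["tool_pos"].round(4),s["tool_rot"].round(4),s["contact_force"].round(2),s["torque"].round(3),s["opening"],s["grip_force"])
```

```text
[ 0.5324 -0.2304  0.1561] [ 3.1416e+00 -2.0000e-04  2.0808e+00] [-0.36 -0.99 -0.8 ] [-0.079  0.02   0.101] 0.0003553932810359451 0.0
```

The fingers closed on nothing. I'll look before doing anything else.

Run:
```python
from h import *
K,C=cam("wrist");p,d=read_camera("wrist");q,e=read_camera("scene")
cv2.imwrite("pics/w2.png",cv2.hconcat([p[:,:,::-1],]))
cv2.imwrite("pics/s2.png",cv2.resize(q[120:330,120:400,::-1],None,fx=2.5,fy=2.5))
for n,i in(("scene",q),("wrist",p)):
    b,r=masks(i);k=(K,C) if n=="wrist" else cam(n)
    for c,a,l in blobs(b,60): print(n,c.round(1),a,plane(c,.137,*k)[0].round(4))
```

```text
scene [244.2  22.6] 73 [-0.0848 -0.4552  0.137 ]
scene [296.4  29.9] 68 [-0.1016 -0.3067  0.137 ]
scene [130.7 102.5] 1363 [ 0.3025 -0.5867  0.137 ]
scene [ 78.2 227.9] 2884 [ 0.6748 -0.4936  0.137 ]
scene [222.  211.3] 170 [ 0.5335 -0.2285  0.137 ]
scene [635.3 397.9] 404 [0.6606 0.6117 0.137 ]
scene [602.9 473.1] 738 [0.8063 0.5706 0.137 ]
wrist [318.3 249.7] 1923 [ 0.5287 -0.2232  0.137 ]
```

View pics/s2.png

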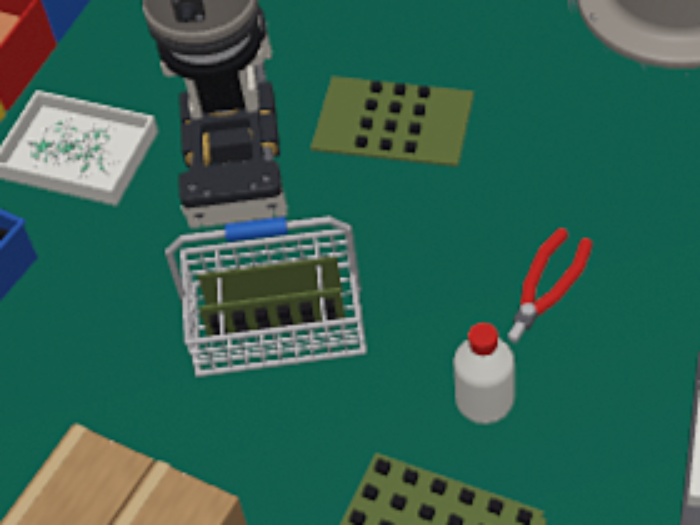

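View pics/w2.png

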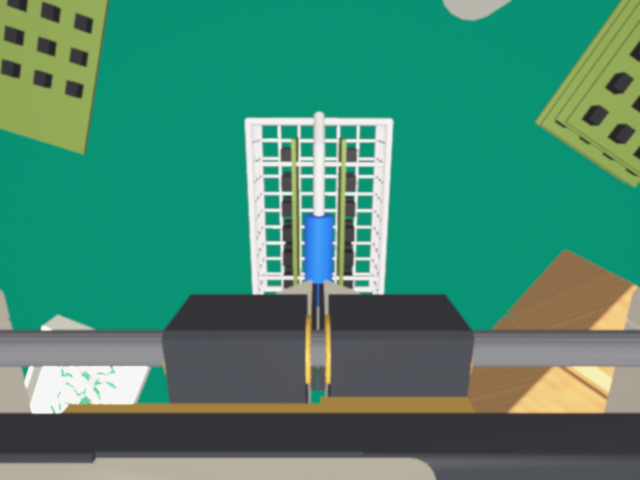

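The scene crop shows the basket standing undisturbed, with the gripper above and behind the handle. In the wrist view the shut fingertips end near (318,284), at the near end of the blue grip. That is lower in the picture than I'd expect if the tips were at the TCP. I'll check the finger length with depth.

Run:
```python
from h import *
K,C=cam("wrist");p,d=read_camera("wrist");s=observe();print(s["tool_pos"])
np.savez("w3.npz",p=p,d=d)
E4=np.array(calibration("wrist")["hand_eye"])
T=cloud(d,K,E4);W=cloud(d,K,C)
for c in (300,310,318,326,336):
  for r in (230,250,270,280,285,288,292,300,310,320):
    print((c,r),p[r,c],d[r,c].round(4),T[r,c].round(4),W[r,c].round(4))
```

```text
[ 0.53220883 -0.23024301  0.15557357]
(300, 230) [206 212 204] 0.3541 [-0.0164 -0.016   0.1522] [ 0.5261 -0.2522  0.0034]
(300, 250) [206 212 204] 0.3614 [-0.0358 -0.0163  0.1542] [ 0.5353 -0.2693  0.0014]
(300, 270) [191 198 185] 0.3663 [-0.055  -0.0166  0.1536] [ 0.5445 -0.2862  0.0019]
(300, 280) [216 217 213] 0.3665 [-0.064  -0.0166  0.1513] [ 0.5488 -0.2941  0.0043]
(300, 285) [184 178 163] 0.1645 [ 0.0108 -0.0073 -0.0373] [ 0.5206 -0.2244  0.193 ]
(300, 288) [184 177 162] 0.1616 [ 0.0108 -0.0072 -0.0404] [ 0.5207 -0.2244  0.196 ]
(300, 292) [181 175 160] 0.1561 [ 0.0114 -0.0069 -0.0459] [ 0.5206 -0.2237  0.2016]
(300, 300) [53 53 56] 0.0914 [ 0.0361 -0.004  -0.1061] [ 0.5112 -0.2007  0.2617]
(300, 310) [52 52 56] 0.0862 [ 0.0362 -0.0038 -0.1114] [ 0.5113 -0.2005  0.2671]
(300, 320) [53 53 56] 0.0815 [ 0.0364 -0.0035 -0.1163] [ 0.5114 -0.2003  0.2719]
(310, 230) [ 51 130 238] 0.2122 [ 0.0203 -0.0041  0.0152] [ 0.5186 -0.2145  0.1405]
(310, 250) [ 52 132 239] 0.2145 [ 0.0094 -0.0042  0.0143] [ 0.524  -0.2241  0.1413]
(310, 270) [ 51 133 240] 0.2179 [-0.0022 -0.0043  0.0145] [ 0.5
[... 2403 characters left out ...]
0.0164  0.1527] [ 0.5637 -0.253   0.0029]
(336, 270) [185 187 174] 0.36 [-0.0528  0.0164  0.1478] [ 0.5722 -0.2682  0.0077]
(336, 280) [220 219 215] 0.36 [-0.0616  0.0164  0.1453] [ 0.5764 -0.2759  0.0103]
(336, 285) [182 176 161] 0.1634 [ 0.0112  0.0076 -0.0383] [ 0.5334 -0.2168  0.1939]
(336, 288) [183 177 162] 0.1611 [ 0.0109  0.0075 -0.0408] [ 0.5334 -0.2171  0.1965]
(336, 292) [181 174 160] 0.1569 [ 0.0111  0.0073 -0.0452] [ 0.5331 -0.217   0.2008]
(336, 300) [52 52 55] 0.0903 [ 0.0366  0.0043 -0.1071] [ 0.5181 -0.1963  0.2628]
(336, 310) [52 52 56] 0.0871 [ 0.0359  0.0041 -0.1107] [ 0.5184 -0.197   0.2663]
(336, 320) [52 53 56] 0.0813 [ 0.0365  0.0039 -0.1165] [ 0.5178 -0.1966  0.2722]
```

Depth puts the real fingertips at tool z ≈ -31 mm, so they sit about 31 mm short of the reported TCP. The sideways position is fine. That explains the miss: at TCP 0.116 the tips were at 0.147, just above the grip top at 0.143. To get the tips to 0.116, I need a reported TCP of about 0.085, and the handle will then be at TCP + 0.050.

Emit:
send_rows([
  [0.55,0,0,0.005,0],
  [0.55,0,0,0,0],
  [0.55,0,0,0,0],
  [0.55,0,0,0,0],
  [0.55,0,0,0,0],
])

```text
time: 5.7
tool_pos: [0.5324, -0.2304, 0.1611]
tool_rot: [-3.142, -0.0, 2.081]
contact_force: [-0.4, -0.8, -1.0]
opening: 0.0357
grip_force: 0.0
```

Emit:
send_rows([
  [0.55,0,0,0,0],
  [0.55,0,0,0,0],
  [0.55,0,0,0,0],
])

```text
time: 6.0
tool_pos: [0.5325, -0.2304, 0.1611]
tool_rot: [3.142, -0.0, 2.081]
contact_force: [0.5, -0.7, 0.3]
opening: 0.0503
grip_force: 0.0
```

Emit:
send_rows([
  [0.55,0,0.001,-0.015,0],
  [0.55,0,0,-0.02,0],
  [0.55,0,0,-0.02,0],
  [0.55,0,0,-0.015,0],
  [0.55,0,0,-0.005,0],
])

```text
time: 6.5
tool_pos: [0.5316, -0.2289, 0.0845]
tool_rot: [-3.14, -0.003, 2.081]
contact_force: [0.0, -0.7, -1.1]
opening: 0.0504
grip_force: 0.0
```

Emit:
send_rows([
  [0.2,0,0,0,0],
  [0,0,0,0,0],
  [0,0,0,0,0],
  [0,0,0,0,0],
  [0,0,0,0,0],
], grip_force=35)

```text
time: 7.0
tool_pos: [0.5327, -0.2296, 0.0867]
tool_rot: [3.141, 0.001, 2.081]
contact_force: [-2.1, -1.4, 1.1]
opening: 0.0152
grip_force: 31.5
```

Emit:
send_rows([
  [0,0,0,0,0],
  [0,0,0,0,0],
  [0,0,0,0,0],
])

```text
time: 7.3
tool_pos: [0.5325, -0.2297, 0.0866]
tool_rot: [3.142, 0.001, 2.081]
contact_force: [-2.1, -1.0, 4.4]
opening: 0.0152
grip_force: 35.0
```

It's gripped. Lifting 137 mm gives a handle height of about 0.272.

Emit:
send_rows([
  [0,0,0,0.004,0],
  [0,0,0,0.01,0],
  [0,0,0,0.018,0],
  [0,0,0,0.02,0],
  [0,0,0,0.02,0],
])

```text
time: 7.8
tool_pos: [0.5324, -0.2291, 0.159]
tool_rot: [-3.142, -0.001, 2.081]
contact_force: [0.4, -0.2, -4.1]
opening: 0.015
grip_force: 35.0
```

Emit:
send_rows([
  [0,0,0,0.02,0],
  [0,0,0,0.02,0],
  [0,0,0,0.015,0],
  [0,0,0,0.007,0],
  [0,0,0,0.003,0],
])

```text
time: 8.3
tool_pos: [0.5326, -0.2293, 0.2237]
tool_rot: [3.141, 0.001, 2.081]
contact_force: [0.1, -0.1, -3.6]
opening: 0.0151
grip_force: 35.0
```

Emit:
send_rows([
  [0,0,0,0,0],
  [0,0,0,0,0],
  [0,0,0,0,0],
])

```text
time: 8.6
tool_pos: [0.5322, -0.2292, 0.2222]
tool_rot: [-3.141, -0.002, 2.081]
contact_force: [0.2, -0.6, -2.8]
opening: 0.0152
grip_force: 35.0
```

Run:
```python
from h import *
p,d=read_camera("scene");cv2.imwrite("pics/s4.png",cv2.resize(p[100:330,120:500,::-1],None,fx=2,fy=2))
s=observe();print(s["tool_pos"].round(4),s["tool_rot"].round(4),s["contact_force"].round(2),s["torque"].round(3),s["opening"],s["grip_force"])
```

```text
[ 0.5322 -0.2293  0.2223] [-3.1409e+00 -1.3000e-03  2.0807e+00] [-1.11  0.67 -2.8 ] [-0.023  0.019  0.014] 0.01511022827383219 34.99775290489197
```

View pics/s4.png

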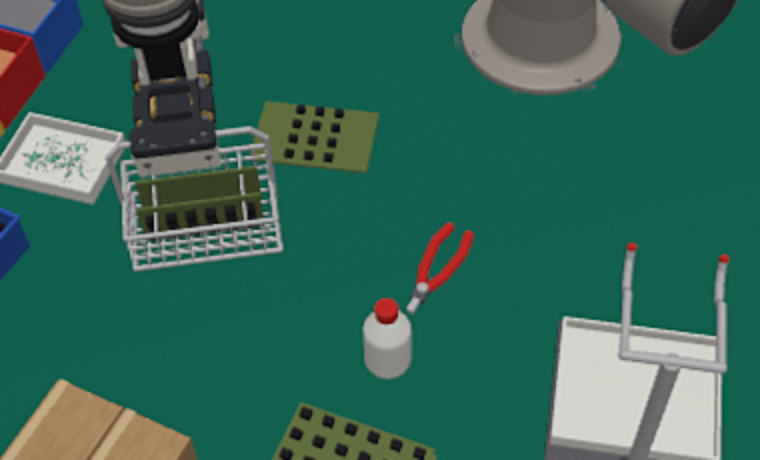

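The basket is up and level, with its bottom at about 0.136, and the reported force is small. Next I'll carry it to a point 110 mm in front of the seat.

Emit:
send_rows([
  [0,-0.01,0.005,0,0],
  [0,-0.02,0.01,0,0],
  [0,-0.02,0.015,0,0],
  [0,-0.02,0.02,0,0],
  [0,-0.02,0.025,0,0],
])

```text
time: 9.15
tool_pos: [0.4415, -0.1542, 0.2227]
tool_rot: [-3.141, -0.0, 2.08]
contact_force: [0.7, -0.0, -3.4]
opening: 0.0149
grip_force: 35.0
```

Emit:
send_rows([
  [0,-0.015,0.03,0,-0.03],
  [0,-0.01,0.03,0,-0.03],
  [0,-0.007,0.03,0,-0.03],
  [0,-0.003,0.03,0,-0.03],
  [0,-0.002,0.03,0,-0.03],
])

```text
time: 9.65
tool_pos: [0.405, -0.0033, 0.2232]
tool_rot: [3.141, 0.0, 1.929]
contact_force: [1.8, -0.4, -2.8]
opening: 0.0149
grip_force: 35.0
```

Emit:
send_rows([
  [0,0,0.03,0,-0.033],
  [0,0,0.03,0,-0.033],
  [0,0,0.03,0,-0.033],
  [0,0,0.03,0,-0.033],
  [0,0,0.03,0,-0.033],
])

```text
time: 10.15
tool_pos: [0.4052, 0.1468, 0.2231]
tool_rot: [3.141, 0.0, 1.764]
contact_force: [0.1, 0.0, -2.5]
opening: 0.0147
grip_force: 35.0
```

Emit:
send_rows([
  [0,0,0.028,0,0],
  [0,0,0.022,0,0],
  [0,0,0.017,0,0],
  [0,0,0.012,0,0],
  [0,0,0.007,0,0],
])

```text
time: 10.65
tool_pos: [0.4053, 0.2323, 0.2229]
tool_rot: [-3.141, 0.0, 1.767]
contact_force: [-0.4, -0.1, -2.7]
opening: 0.0147
grip_force: 35.0
```

Emit:
send_rows([
  [0,0,0,0,0],
  [0,0,0,0,0],
  [0,0,0,0,0],
  [0,0,0,0,0],
])

```text
time: 11.05
tool_pos: [0.4056, 0.231, 0.2232]
tool_rot: [3.141, 0.0, 1.765]
contact_force: [-0.3, -0.5, -2.2]
opening: 0.0152
grip_force: 35.0
```

Run:
```python
from h import *
o={}
for n in("scene","top"):
    p,d=read_camera(n);K,C=cam(n);b,r=masks(p)
    if n=="scene": cv2.imwrite("pics/s5.png",cv2.resize(p[130:370,300:560,::-1],None,fx=2.4,fy=2.4))
    bx={"scene":(425,215,495,240),"top":(160,265,230,295)}[n];w=np.zeros_like(r);w[bx[1]:bx[3],bx[0]:bx[2]]=1
    for c,a,l in blobs(r&w,3): print(n,c.round(1),a,plane(c,.245,K,C)[0].round(4))
s=observe();print(s["tool_pos"].round(4),s["tool_rot"].round(4),s["contact_force"].round(2),s["torque"].round(3),s["opening"],s["grip_force"])
```

```text
scene [435.8 222.7] 19 [0.4949 0.2076 0.245 ]
scene [481.1 228.6] 19 [0.4803 0.2887 0.245 ]
top [215.5 275.5] 4 [0.4967 0.2069 0.245 ]
[0.4056 0.2312 0.2232] [3.1414e+00 1.0000e-04 1.7651e+00] [ 0.24  0.32 -4.32] [-0.111  0.041  0.019] 0.015081247257172931 34.997854828834534
```

View pics/s5.png

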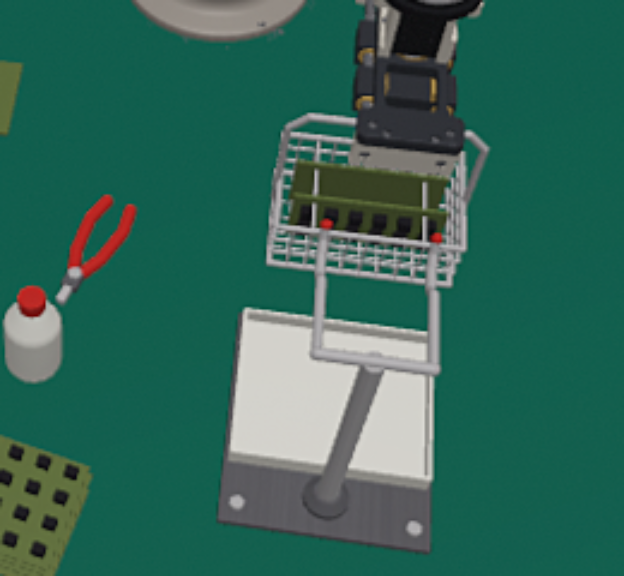

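The basket is in front of the hooks and aligned, with the red tips at crop (327,224) and (437,239), on either side of where the grip will go. Next I'll move it in by (0.107, 0.022).

Emit:
send_rows([
  [0,0.007,0.0014,0,0],
  [0,0.013,0.0027,0,0],
  [0,0.015,0.0031,0,0],
  [0,0.015,0.0031,0,0],
  [0,0.015,0.0031,0,0],
])

```text
time: 11.65
tool_pos: [0.4716, 0.2451, 0.2231]
tool_rot: [3.141, -0.0, 1.766]
contact_force: [-0.7, 0.2, -2.9]
opening: 0.0148
grip_force: 35.0
```

Emit:
send_rows([
  [0,0.015,0.0031,0,0],
  [0,0.012,0.0025,0,0],
  [0,0.009,0.0018,0,0],
  [0,0.006,0.0012,0,0],
  [0,0,0,0,0],
])

```text
time: 12.15
tool_pos: [0.5131, 0.2535, 0.2228]
tool_rot: [-3.141, 0.0, 1.765]
contact_force: [-0.5, -0.1, -2.4]
opening: 0.0152
grip_force: 35.0
```

Emit:
send_rows([
  [0,0,0,0,0],
  [0,0,0,0,0],
  [0,0,0,0,0],
])

```text
time: 12.45
tool_pos: [0.5121, 0.2536, 0.2234]
tool_rot: [3.141, -0.0, 1.766]
contact_force: [1.0, -0.1, -3.4]
opening: 0.0148
grip_force: 35.0
```

Run:
```python
from h import *
p,d=read_camera("scene");q,e=read_camera("wrist")
a=cv2.resize(p[150:350,390:520,::-1],None,fx=2.8,fy=2.8)
b=cv2.resize(q[:420,:,::-1],(427,280));H=np.zeros((560,800,3),np.uint8);H[:,:364]=a;H[:280,373:]=b;cv2.imwrite("pics/s6.png",H)
s=observe();print(s["tool_pos"].round(4),s["tool_rot"].round(4),s["contact_force"].round(2),s["torque"].round(3))
```

```text
[0.5123 0.2536 0.2234] [3.1413 0.     1.7659] [-0.22 -0.16 -4.15] [-0.112  0.027 -0.005]
```

View pics/s6.png

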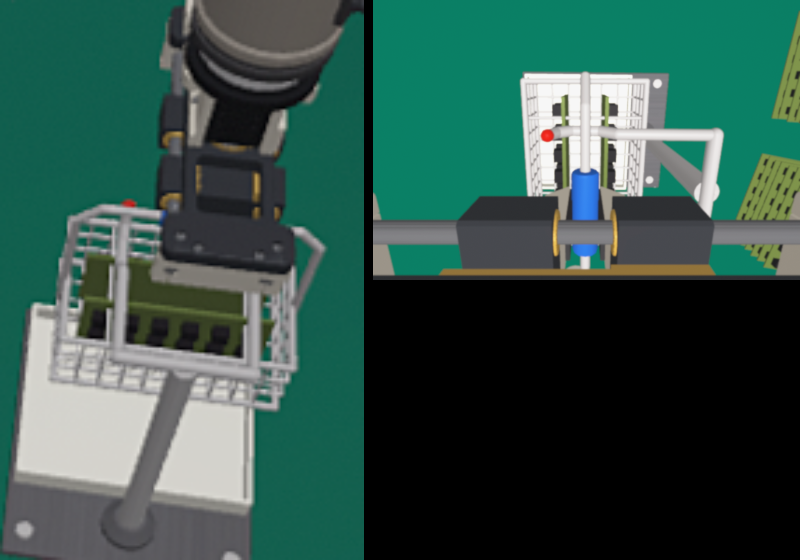

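In the wrist view the bar (crop column 585) has passed the red tip (547,135) by about 24 mm and lies square across the hook. I'll lower it 34 mm, then feel for contact in small steps.

Emit:
send_rows([
  [0,0,0,-0.005,0],
  [0,0,0,-0.009,0],
  [0,0,0,-0.009,0],
  [0,0,0,-0.007,0],
  [0,0,0,-0.004,0],
])

```text
time: 13.05
tool_pos: [0.512, 0.2534, 0.1878]
tool_rot: [-3.14, 0.0, 1.766]
contact_force: [0.0, 0.2, -2.1]
opening: 0.015
grip_force: 35.0
```

Emit:
send_rows([
  [0,0,0,0,0],
  [0,0,0,-0.001,0],
  [0,0,0,-0.001,0],
  [0,0,0,0,0],
])

```text
time: 13.45
tool_pos: [0.5126, 0.2536, 0.1873]
tool_rot: [3.141, -0.0, 1.766]
contact_force: [0.2, 0.3, -2.8]
opening: 0.0153
grip_force: 35.0
```

Emit:
send_rows([
  [0,0,0,-0.001,0],
  [0,0,0,-0.001,0],
  [0,0,0,0,0],
  [0,0,0,0,0],
])

```text
time: 13.85
tool_pos: [0.5125, 0.2536, 0.1851]
tool_rot: [3.142, 0.0, 1.766]
contact_force: [-0.1, 1.1, -3.1]
opening: 0.0151
grip_force: 35.0
```

Emit:
send_rows([
  [0,0,0,-0.0005,0],
  [0,0,0,-0.0005,0],
  [0,0,0,0,0],
  [0,0,0,0,0],
])

```text
time: 14.25
tool_pos: [0.5125, 0.2536, 0.1841]
tool_rot: [3.142, 0.0, 1.766]
contact_force: [-0.1, -1.2, -2.4]
opening: 0.0153
grip_force: 35.0
```

Emit:
send_rows([
  [0,0,0,-0.0005,0],
  [0,0,0,-0.0005,0],
  [0,0,0,0,0],
  [0,0,0,0,0],
])

```text
time: 14.65
tool_pos: [0.5126, 0.2536, 0.1834]
tool_rot: [3.141, -0.0, 1.766]
contact_force: [0.5, -0.1, -1.3]
opening: 0.0151
grip_force: 35.0
```

Emit:
send_rows([
  [0,0,0,-0.0005,0],
  [0,0,0,0,0],
  [0,0,0,0,0],
])

```text
time: 14.95
tool_pos: [0.5126, 0.2536, 0.1831]
tool_rot: [3.141, -0.0, 1.766]
contact_force: [-1.2, -0.2, 3.7]
opening: 0.0152
grip_force: 35.0
```

Emit:
send_rows([
  [0,0,0,-0.0005,0],
  [0,0,0,0,0],
  [0,0,0,0,0],
])

```text
time: 15.25
tool_pos: [0.5127, 0.2536, 0.183]
tool_rot: [3.14, -0.0, 1.766]
contact_force: [-2.2, -0.8, 5.6]
opening: 0.0149
grip_force: 35.0
```

Run:
```python
from h import *
for i in range(3):
    read_camera("wrist");s=observe();print(s["tool_pos"].round(4),s["contact_force"].round(2),s["torque"].round(3))
```

```text
[0.5127 0.2536 0.183 ] [-3.   -0.83  5.63] [-0.212  0.411  0.055]
[0.5127 0.2536 0.183 ] [-1.7  -1.32  5.6 ] [-0.25   0.421 -0.029]
[0.5127 0.2536 0.183 ] [-1.64 -0.97  6.24] [-0.278  0.44   0.01 ]
```

It's seated: the vertical force has changed from -3 to +6 N at the expected height. I'll take off the excess, soften the grip, open and retreat upward.

Emit:
send_rows([
  [0,0,0,0.0005,0],
  [0,0,0,0,0],
  [0,0,0,0,0],
], grip_force=8)

```text
time: 15.7
tool_pos: [0.5133, 0.2537, 0.1831]
tool_rot: [3.14, -0.0, 1.766]
contact_force: [1.5, 1.6, 4.4]
opening: 0.0155
grip_force: 8.0
```

Emit:
send_rows([
  [0.18,0,0,0,0],
  [0.22,0,0,0,0],
  [0.26,0,0,0,0],
  [0.32,0,0,0,0],
  [0.4,0,0,0,0],
])

```text
time: 16.2
tool_pos: [0.5122, 0.2535, 0.1823]
tool_rot: [-3.141, 0.0, 1.766]
contact_force: [-0.5, -0.9, 0.8]
opening: 0.0335
grip_force: 0.0
```

Emit:
send_rows([
  [0.5,0,0,0,0],
  [0.5,0,0,0,0],
  [0.5,0,0,0,0],
  [0.5,0,0,0,0],
])

```text
time: 16.6
tool_pos: [0.5125, 0.2536, 0.1827]
tool_rot: [3.142, 0.0, 1.766]
contact_force: [-0.7, 0.4, 0.4]
opening: 0.0462
grip_force: 0.0
```

Run:
```python
from h import *
q,e=read_camera("wrist");cv2.imwrite("pics/w7.png",q[:,:,::-1]);s=observe();print(s["tool_pos"].round(4),s["contact_force"].round(2),s["opening"])
```

```text
[0.5125 0.2536 0.1826] [-0.08  0.49  0.01] 0.04587350701024694
```

View pics/w7.png

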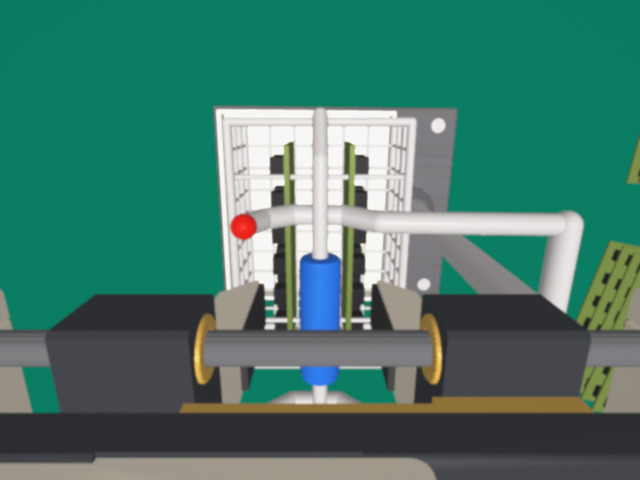

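The bar lies in the dip at (320,215), with the tip in front at (243,226), and the fingers are clear on both sides. Retreating upward.

Emit:
send_rows([
  [0.5,0,0,0.005,0],
  [0.5,0,0,0.015,0],
  [0.5,0,0,0.02,0],
  [0.5,0,0,0.02,0],
  [0.5,0,0,0.02,0],
])

```text
time: 17.15
tool_pos: [0.5125, 0.2536, 0.2639]
tool_rot: [3.141, -0.0, 1.766]
contact_force: [-0.3, -0.6, -0.3]
opening: 0.046
grip_force: 0.0
```

Emit:
send_rows([
  [0.5,-0.02,-0.004,0.02,0],
  [0.5,-0.03,-0.006,0.01,0],
  [0.5,-0.03,-0.006,0,0],
  [0.5,-0.03,-0.006,0,0],
  [0.5,-0.02,-0.004,0,0],
])

```text
time: 17.65
tool_pos: [0.3808, 0.2272, 0.2934]
tool_rot: [3.141, -0.0, 1.766]
contact_force: [-0.4, 0.7, 0.6]
opening: 0.0461
grip_force: 0.0
```

Emit:
send_rows([
  [0.5,0,0,0,0],
  [0.5,0,0,0,0],
  [0.5,0,0,0,0],
  [0.5,0,0,0,0],
  [0.5,0,0,0,0],
])

```text
time: 18.15
tool_pos: [0.3831, 0.2276, 0.2923]
tool_rot: [-3.141, 0.0, 1.765]
contact_force: [0.0, 0.1, -0.6]
opening: 0.0457
grip_force: 0.0
```

Run:
```python
from h import *
p,d=read_camera("scene");cv2.imwrite("pics/s8.png",cv2.resize(p[130:380,350:560,::-1],None,fx=2.4,fy=2.4))
K,C=cam("scene");P=cloud(d,K,C);Q=P[130:380,350:560].reshape(-1,3)
b,r=masks(p);w=np.zeros_like(b);w[150:300,400:520]=1
for c,a,l in blobs(b&w,8): print(c,a,plane(c,.232,K,C)[0].round(4),np.nanmedian(P[l],0).round(4))
s=observe();print(s["time"],s["tool_pos"].round(4),s["contact_force"].round(2))
```

```text
[457.74380165 241.35123967] 242 [0.513 0.255 0.232] [0.5175 0.255  0.2381]
18.2 [0.3829 0.2276 0.2923] [ 0.76  0.65 -0.13]
```

View pics/s8.png

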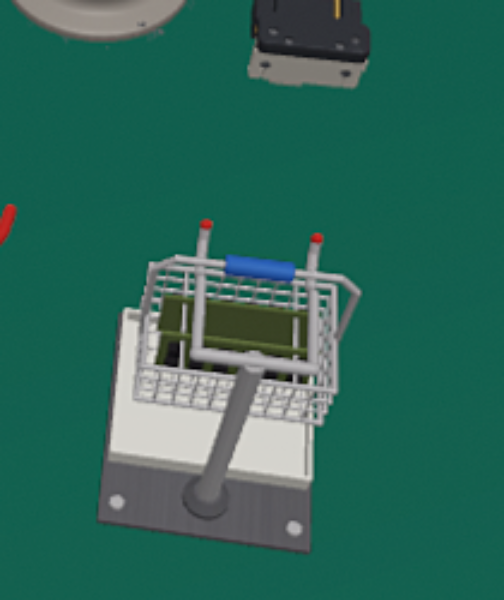

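The basket hangs level on both hooks. The blue grip is centred between them, and its measured position (0.513, 0.255) at z = 0.232 matches the seat. The gripper is clear.

```bash
python3 -c "from cell import *;print(hand_in())"
```

```text
the job is handed in; nothing more can be done
None
```

The basket hangs level on both hooks with the blue grip centred between them and the robot clear; the job was handed in at about 18 s, after one missed grasp that left the basket undisturbed.

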